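Bolt the battery charging box

TASK

The battery packs are charging in the steel box on the bench and its lid is down: lock the lid with the barrel bolt on top. Push the bolt by its knob all the way home into the keeper, then push the knob over and down into the side notch of its slot until it goes no further, so that the bolt cannot slide back. Only push, without forcing it; do not lift the lid, and leave the other things where they are.

Things in the scene. Friction and masses are not known exactly. Their poses are not given: they have to be found in the camera images.
- charge_box: Dark grey steel battery charging box, fixed to the bench, 260 (x) by 360 (y) by 120 mm high; origin: centre of its underside, z up. Its flat top is a narrow fixed deck along the -y side (y below -80 mm, with vent slots) and a hinged lid over the rest. A steel barrel bolt on the lid shoots to the box's -y, across the seam, into the keeper on the deck.
- barrel (a point): Point on the bolt's axis in mid barrel (box x -20, y -7 mm, 14 mm above the lid). The barrel is a fixed steel tube along the box's y, 22 mm across, 122 mm long, top 25 mm above the lid, on a plate 50 mm wide. Its slot is an L: a straight leg along the top, where the knob stands up, and at the keeper end a 12 mm wide notch down the -x side. Only there can the knob turn, towards -x.
- handle (a point): Middle of the black bow handle on the lid, the highest part near the bolt besides the knob: a bar along the box's y, 98 mm long and 8 mm thick, its top 26 mm above the lid, 125 mm to the box's +x of the bolt's axis. Bystander: not needed.
- knob_ball (a point): Centre of the bolt's knob: a bare steel ball of 20 mm diameter on a 7 mm thick shank that comes up out of the slot; the ball's centre is 40 mm from the bolt's axis. Upright, it is 54 mm above the lid (174 mm above the bench).
- notch (a point): Where the ball's centre comes to rest when the bolt is home and the knob fully down in the notch (box x = -58.3, y = -18 mm, 25.5 mm above the lid); a point fixed on the lid.
- keeper (a point): Centre of the steel keeper on the fixed deck, on the bolt's axis (box x = -20, y = -106 mm), 14 mm above the deck. The keeper is an arch 26 mm wide, 18 mm long, its top 26 mm above the deck.
- bolt (a joint): How far the bolt has been slid, m: 0 fully drawn back (knob at box y = +32 mm), 0.050 fully home against its stop (knob at y = -18 mm); grows towards the box's -y. Sliding takes about 4 N and it stays where it is left.
- knob (a joint): How far the knob has been turned over, rad: 0 straight up, 1.28 fully down in the notch, at its stop; grows as the knob leans to the box's -x. Inside the straight leg it can lean only about 0.15. Turning takes about 2 N at the ball and it stays where it is left. Once it is down in the notch, the bolt has about 4 mm of play.
- lid (a joint): Hinge of the lid (1.1 kg, hinged along its +y edge, held down only by its weight): 0 shut, grows as it is raised, rad.
- servo: Bystander: small blue hobby servo standing upright on the lid, 33 by 12 by 32 mm high; origin centre of its underside.
- breadboard: Bystander: white breadboard 55 by 165 by 9 mm with a two-eyed ultrasonic sensor standing on it (32 mm high), on the bench on the deck side of the box; origin centre of its underside.
- mouse: Bystander: black computer mouse 104 by 60 by 34 mm on the bench on the hinge side of the box; origin centre of its underside.
- multimeter: Bystander: yellow and black multimeter 75 by 145 mm lying on the bench beyond the box, 49 mm high; origin centre of its underside.

How it is judged:
On the way, in this order (a step that is already met when the one before it is completed fails the run):
1. the bolt is home in the keeper (value of joint bolt above 0.0435 m), for 0.1 s.
2. the knob is down in the notch (value of joint knob above 1.15 rad and value of joint bolt above 0.0435 m), for 0.2 s.
At the end, for the whole second after the job is handed in: The bolt is home (slid at least 43.5 mm of its 50 mm), the knob is down in the notch (turned at least 1.15 of its 1.28 rad) and at rest, and the lid is shut (all of step 2 and value of joint lid below 0.03 rad and velocity of joint knob between -0.05 and 0.05 rad/s); the robot touches nothing.
It fails at once if the lid is lifted (value of joint lid above 0.06 rad).
It fails at once if the fingers force the knob (more than 50 N) (contact force between knob and the fingers above 50 N).
It fails at once if a bystander is moved or lifted by more than 25 mm (distance of any of servo, breadboard, mouse, multimeter from where it was at the start of the episode above 0.025 m).
It also fails if it takes over 45 s, if anything falls off the work surface, if the arm or the gripper's body presses on something with over 40 N, if the wrist force passes 120 N, or if a joint passes its speed limit or range.

ROBOT

A 6-joint arm with a two-finger parallel gripper is mounted at the origin on the work surface. World frame = base frame: x ahead of the robot, y to its left, z up, the work surface at z = 0. Lengths are in m, angles in rad, forces in N, time in s.
With the tool pointing down it reaches from about 0.425 to 0.95 m from the base axis. Payload 3.5 kg.
Tool frame: the origin (TCP) lies on the centre line of the jaws, within the pads' length; the fingertips stand 14 mm ahead of it and the grasp point (between the pads) lies 5 mm behind it (tips_ahead is the distance from the TCP to the fingertips, in m); y points along the fingers, z is the direction in which the jaws open and shut, and the axes are right-handed (so a half turn about y gives the same grasp; the last joint's range is limited). The gripper opens to 85 mm and grips with 20 to 120 N. Pads are 22 mm wide; open, the fingers measure 114 mm over their backs; the gripper's body (76 mm by 85 mm) begins 54 mm behind the grasp point. The pads swing forward as they close: fully open they stand 13 mm farther back than shut.
Start: joints at [-1.254, 0.286, 1.577, -0, 1.279, -0.15], TCP at [0.304, -0.603, 0.245] pointing down, gripper open.
Joint ranges: [-2.77, 2.77], [-0.9, 2.22], [0.21, 2.48], [-1.53, 4.67], [0.24, 2.81], [-2.84, 2.84]. Speed limits (rad/s): [2.79, 2.79, 3.14, 3.14, 3.14, 3.14].

INTERFACE

Orientations are given as a unit quaternion [x, y, z, w].
In Python, from plant import get_state, read_camera, sign_off, tips_ahead gives the robot as it stands.
- The arm moves only by the tool send_rows, never from a script. Its argument "plan" is a list of rows, each a list of 2 entries, a list of its own where there are three numbers: the shift along the tool's x, y, z in units of 12 cm (1.0 is 12 cm), then the turn, a rotation vector about the tool's x, y, z in units of 360 degrees (1.0 is 360 degrees). In form: [[[tx, ty, tz], [rx, ry, rz]], ...]. A call has 1 to 12 rows; each row shifts and turns the commanded pose from where the row before left it, along the tool's axes as they then stand; what a row does not reach is not made up. A row lasts 1/10 s, in which the tool goes at most 50 mm and 8.59 degrees, less where a joint would pass 70% of its speed; a pose out of reach is approached as far as the arm can. A call with a number of a shift or a turn outside -1 to 1 is refused whole. A call with a gripper value outside its range is refused whole. "gripper" is the closure, from 0 (fully open) to 1 (shut), set as the call begins (left out, the last holds). The fingers move at their own pace and stop on an object; "grip_force" is the grip in N (left out, the last holds). Time passes only in rows, so rows that do not move let the fingers close. It gives the time, the measured TCP pose, the force and the opening at its end, in the units of the state.
- get_state(): the state, without advancing time (a new reading comes with each control period).
- read_camera(name): name is "side" or "top"; returns a dict with "img" (480x640x3 uint8, blue, green, red), "fx", "fy", "cx", "cy" (pixels), "D" ([k1, k2, p1, p2, k3] as OpenCV has them; the pictures are not rectified), "world_from_camera" (4x4, takes a point from camera to world coordinates). Camera axes: x right, y down, z forward; pixel columns grow to the right and rows downward; lengths in m; the calibration is good to about 2 mm. A picture is of the moment at which its call begins. There is no depth.
- sign_off(): hands the job in, once; it reports no verdict.
The state is a dict: "time": time; "qpos": joint angles; "dq": joint speeds; "joint_efforts": joint torques, N m; "eef_pos": TCP position; "tcp_rot": TCP orientation; "contact_force": force on the tool from outside, world axes, zero at the start; "wrist_torque": the same for the moment, N m; "opening": opening from 0.0 (shut) to 1.0 (fully open).
Only numpy, scipy, OpenCV 4.12 (cv2) and the standard library are available. Lean on these libraries where they do the work, as an engineer would, in place of code of your own. Each camera call takes 0.05 s, during which the arm holds its last target. There are 200 camera calls.

## Working session

There is one attempt and no reset: what is moved stays moved. The work goes in short steps, Python scripts to look and compute and a tool call to move; the robot and the scene stay as the last step left them, time stands still between calls to the robot, and variables do not carry over. Pictures are saved under pics/ and viewed, about 8 in all and at most 12, crops included, and the job is handed in when it is done.

Besides the shell and the picture viewer there is one more tool, called after ">>>" by a JSON object that holds its "fn" and its "kwargs". send_rows: Moves the arm, as the interface text tells. Its arguments: {"type":"object","properties":{"plan":{"type":"array"},"gripper":{"type":"number"},"grip_force":{"type":"number"}},"required":["plan"]}

```bash
mkdir -p pics; ls; cat > h.py <<'E'
import numpy as np, cv2
from plant import get_state, read_camera, sign_off, tips_ahead
E
python3 - <<'E'
from h import *
s=get_state(); print(s, tips_ahead)
for n in("side","top"):
    c=read_camera(n); cv2.imwrite(f"pics/{n}0.png",c["img"]); print(n,c["fx"],c["cx"],c["cy"],c["D"]); print(np.round(c["world_from_camera"],3))
    np.savez(f"{n}0.npz",**{k:np.array(v) for k,v in c.items()})
E
```

```text
pics
{'time': 0.0, 'qpos': array([-1.25399828e+00,  2.87200987e-01,  1.57819173e+00, -6.13279984e-07,
        1.27858680e+00, -1.49982644e-01]), 'dq': array([ 1.02826784e-03,  2.11794676e-04,  2.33436506e-04,  5.66666576e-05,
        1.39603767e-03, -6.15497667e-04]), 'joint_efforts': array([-2.04547550e-04, -4.05981946e+01, -2.92625839e+01, -8.07615675e-05,
        5.89056493e-03,  1.01875681e-06]), 'eef_pos': array([ 0.30359836, -0.60216818,  0.24391561]), 'tcp_rot': array([-0.16360818,  0.68877604, -0.68709418,  0.16346716]), 'contact_force': array([ 0.64039588, -1.0287734 , -0.26075348]), 'wrist_torque': array([-0.02151648, -0.05983344, -0.041337  ]), 'opening': 0.9990244524105667} 0.014
side 531.0383662915186 323.449510364107 238.87668841653178 [-0.14855106  0.          0.          0.          0.        ]
[[ 0.977 -0.126  0.17   0.459]
 [-0.212 -0.585  0.783 -0.646]
 [ 0.001 -0.801 -0.599  0.676]
 [ 0.     0.     0.     1.   ]]
top 524.2283626595394 318.7880958374042 246.54662173395096 [-0.05734355  0.          0.          0.          0.        ]
[[-0.003 -0.996  0.093  0.496]
 [-1.     0.004  0.005  0.073]
 [-0.005 -0.093 -0.996  1.28 ]
 [ 0.     0.     0.     1.   ]]
```

View pics/side0.png

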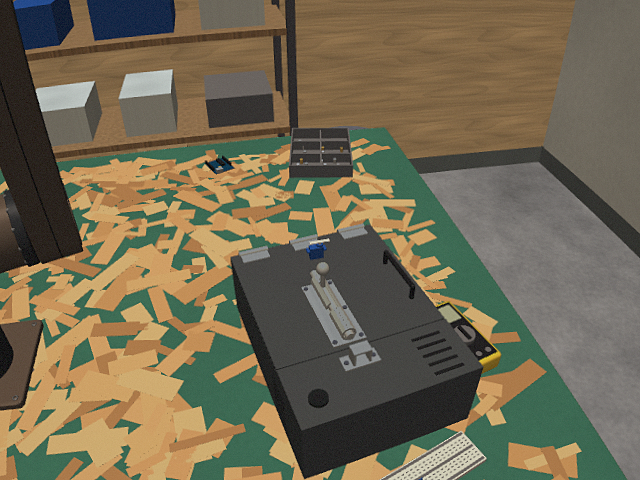

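View pics/top0.png

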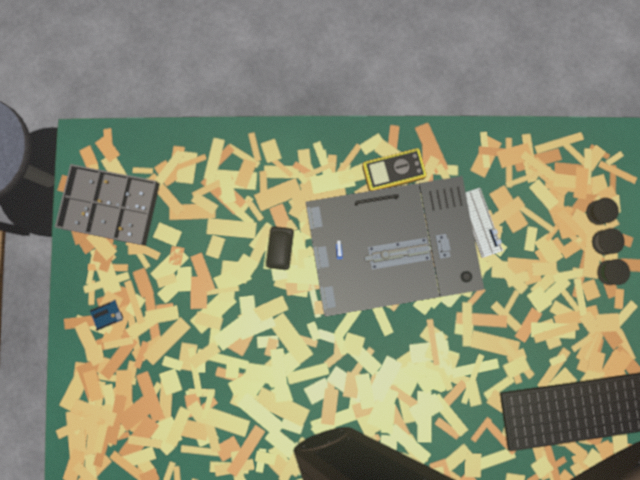

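Side view: box with the knob standing at about (322,268), keeper at (360,352), servo behind the knob at (316,250). Top view: box from (305,200) to (485,310), keeper at (443,245). I'll enlarge both.

```bash
python3 - <<'E'
import cv2
a=cv2.imread("pics/side0.png")[220:480,225:505]; cv2.imwrite("pics/s1.png",cv2.resize(a,None,fx=2.3,fy=2.3,interpolation=cv2.INTER_CUBIC))
a=cv2.imread("pics/top0.png")[170:330,290:510]; cv2.imwrite("pics/t1.png",cv2.resize(a,None,fx=3.5,fy=3.5,interpolation=cv2.INTER_CUBIC))
E
```

```text
(no output)
```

View pics/s1.png

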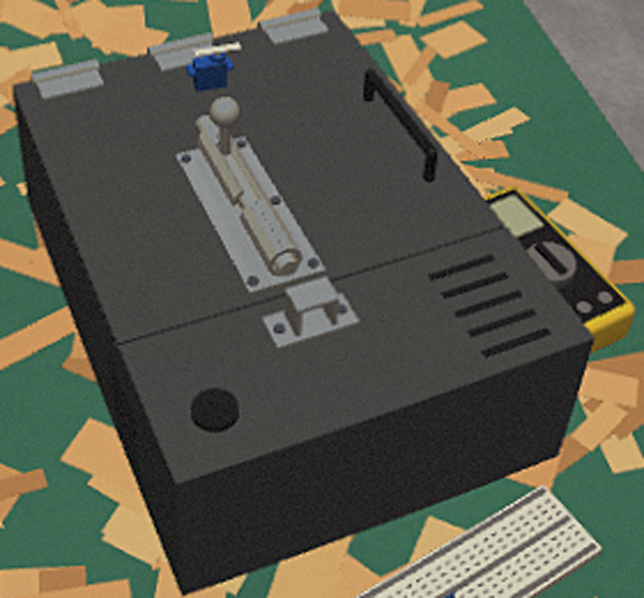

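View pics/t1.png

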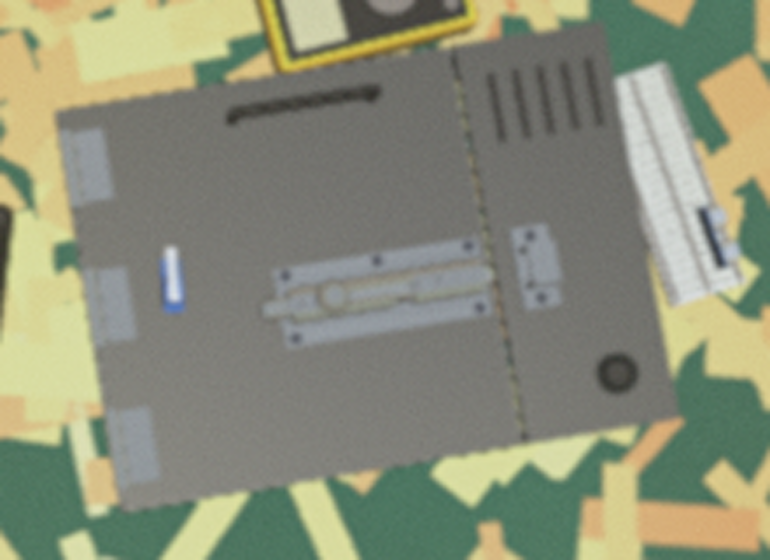

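Enlarged side: ball at crop (224,111), deck corners (178,484) and (592,340), far-left corner (14,87). Enlarged top: corners (57,112), (605,22), (680,415), (127,510), ball at (333,295). Bolt is drawn back. Next is the pose fit.

```bash
cat >> h.py <<'E'
from scipy.optimize import least_squares
from scipy.spatial.transform import Rotation as R
def proj(c,P):
    T=np.linalg.inv(c["world_from_camera"]); K=np.array([[c["fx"],0,c["cx"]],[0,c["fy"],c["cy"]],[0,0,1]],float)
    return cv2.projectPoints(np.atleast_2d(P).astype(float),cv2.Rodrigues(T[:3,:3])[0],T[:3,3],K,np.array(c["D"],float))[0][:,0]
E
python3 - <<'E'
from h import *
S=dict(np.load("side0.npz"));T=dict(np.load("top0.npz"))
bs=np.array([[-130,-180,120],[130,-180,120],[-130,180,120],[130,180,120],[-130,-180,0]])/1e3
ps=np.array([[178,484],[592,340],[14,87],[332,12],[185,594],[224,111]]);ps=(ps+.5)/2.3-.5+[225,220]
bt=np.array([[130,180,120],[130,-180,120],[-130,-180,120],[-130,180,120]])/1e3
pt=np.array([[57,112],[605,22],[680,415],[127,510],[333,295]]);pt=(pt+.5)/3.5-.5+[290,170]
def w(p,b): return R.from_euler('z',p[2]).apply(b)+[p[0],p[1],0]
def f(p,full=False):
    k=np.array([[-.02,p[3],.174]])
    return np.r_[(proj(S,w(p,np.r_[bs,k]))-ps).ravel(),(proj(T,w(p,np.r_[bt,k]))-pt).ravel()]
r=least_squares(f,[.6,-.1,0,.03],loss='soft_l1')
p=r.x;print(p,np.degrees(p[2]));print(np.round(r.fun.reshape(-1,2),1)); np.save("box.npy",p)
for n,b in dict(knob=[-.02,p[3],.174],home=[-.02,-.018,.174],notch=[-.0583,-.018,.1455],keeper=[-.02,-.106,.134],handle=[.105,0,.14]).items(): print(n,np.round(w(p,np.array([b]))[0],4))
# servo: body in side/top crops (top of horn)
q=R.from_quat(get_state()["tcp_rot"]).as_matrix();print(q)
E
```

```text
[ 0.60958056 -0.08978478  0.16251031  0.03338664] 9.31115461763771
[[-0.2  0.9]
 [ 1.7 -0.4]
 [-1.2 -1.3]
 [ 0.3 -1.3]
 [-0.8  2.1]
 [ 0.1  0.5]
 [-0.8 -1. ]
 [-0.1 -1.2]
 [ 0.7  0.3]
 [-1.5  0.5]
 [-0.5 -0.2]]
knob [ 0.5844 -0.0601  0.174 ]
home [ 0.5928 -0.1108  0.174 ]
notch [ 0.555  -0.117   0.1455]
keeper [ 0.607  -0.1976  0.134 ]
handle [ 0.7132 -0.0728  0.14  ]
[[-8.93015621e-01 -6.86864034e-04  4.50025143e-01]
 [-4.50025568e-01  2.02429579e-03 -8.93013376e-01]
 [-2.97605232e-04 -9.99997715e-01 -2.11683414e-03]]
```

>>> {"fn": "send_rows", "kwargs": {"plan": [[[0,-0.2,0],[0,0.0121,0]],[[0,-0.2,0],[0,0.0121,0]],[[0,-0.2,0],[0,0.0121,0]],[[0,0,0],[0,0.0121,0]],[[0,0,0],[0,0,0]],[[0,0,0],[0,0,0]]], "gripper": 1, "grip_force": 40}}

```text
time: 0.7
eef_pos: [0.3036, -0.6023, 0.316]
tcp_rot: [-0.058, 0.705, -0.704, 0.058]
contact_force: [-0.5, -0.5, 0.3]
opening: 0.001
```

```bash
cat >> h.py <<'E'
def to(b):  # tool-frame shift, in units of 12 cm, from the measured TCP to box point b
    p=np.load("box.npy"); s=get_state(); q=R.from_quat(s["tcp_rot"])
    Z=R.from_euler('z',p[2]); w=Z.apply(b)+[p[0],p[1],0]
    print("t",round(s["time"],2),"tcp in box mm",np.round(1e3*Z.inv().apply(s["eef_pos"]-[p[0],p[1],0]),1),"shift",np.round(q.inv().apply(w-s["eef_pos"])/.12,3),
     "F box",np.round(Z.inv().apply(s["contact_force"]),1),"open",round(s["opening"],3))
    print(" tool axes in box\n",np.round((Z.inv()*q).as_matrix(),3))
E
python3 -c "
from h import *
to([-.02,.085,.30])"
```

```text
t 0.7 tcp in box mm [-384.8 -456.3  316. ] shift [-3.048  0.142 -4.505] F box [-0.6 -0.4  0.3] open 0.001
 tool axes in box
 [[-1.    -0.     0.002]
 [-0.002  0.002 -1.   ]
 [ 0.    -1.    -0.002]]
```

>>> {"fn": "send_rows", "kwargs": {"plan": [[[-0.2,0,-0.3],[0,0,0]],[[-0.2,0,-0.3],[0,0,0]],[[-0.2,0,-0.3],[0,0,0]],[[-0.2,0,-0.3],[0,0,0]],[[-0.2,0,-0.3],[0,0,0]],[[-0.2,0,-0.3],[0,0,0]],[[-0.2,0,-0.3],[0,0,0]],[[-0.2,0,-0.3],[0,0,0]],[[-0.2,0,-0.3],[0,0,0]],[[-0.2,0,-0.3],[0,0,0]],[[-0.2,0,-0.3],[0,0,0]],[[-0.2,0,-0.3],[0,0,0]]]}}

```text
time: 1.9
eef_pos: [0.518, -0.1279, 0.316]
tcp_rot: [-0.059, 0.705, -0.704, 0.057]
contact_force: [0.8, -0.8, 0.2]
opening: -0.001
```

>>> {"fn": "send_rows", "kwargs": {"plan": [[[-0.2,0,-0.3],[0,0,0]],[[-0.2,0,-0.3],[0,0,0]],[[-0.1,0,-0.2],[0,0,0]],[[0,0,0],[0,0,0]],[[0,0,0],[0,0,0]]]}}

```text
time: 2.4
eef_pos: [0.5612, -0.025, 0.3161]
tcp_rot: [-0.059, 0.705, -0.705, 0.057]
contact_force: [-0.4, -0.8, 0.5]
opening: 0.0
```

```bash
python3 -c "
from h import *
to([-.02,.085,.172])"
```

```text
t 2.4 tcp in box mm [-37.2  71.7 316.1] shift [-0.146  1.201 -0.11 ] F box [-0.5 -0.7  0.5] open 0.0
 tool axes in box
 [[-1.    -0.002  0.002]
 [-0.002  0.    -1.   ]
 [ 0.002 -1.    -0.   ]]
```

>>> {"fn": "send_rows", "kwargs": {"plan": [[[-0.07,0.1,-0.05],[0,0,0]],[[-0.07,0.2,-0.06],[0,0,0]],[[0,0.2,0],[0,0,0]],[[0,0.2,0],[0,0,0]],[[0,0.2,0],[0,0,0]],[[0,0.2,0],[0,0,0]],[[0,0.1,0],[0,0,0]],[[0,0,0],[0,0,0]],[[0,0,0],[0,0,0]]]}}

```text
time: 3.3
eef_pos: [0.5765, -0.0101, 0.1737]
tcp_rot: [0.057, -0.705, 0.705, -0.057]
contact_force: [0.2, 0.1, 1.2]
opening: -0.004
```

```bash
python3 - <<'E'
from h import *
to([-.02,.058,.172])
c=read_camera("side");t=read_camera("top")
a=cv2.resize(c["img"][220:380,250:410],None,fx=3,fy=3,interpolation=3)
b=cv2.resize(t["img"][200:280,340:460],None,fx=2.6,fy=2.6,interpolation=3)
o=np.zeros((480,800,3),np.uint8);o[:,:480]=a;o[:b.shape[0],485:485+b.shape[1]]=b;cv2.imwrite("pics/c2.png",o)
E
```

```text
t 3.3 tcp in box mm [-19.8  84.  173.7] shift [0.002 0.014 0.217] F box [0.2 0.1 1.2] open -0.004
 tool axes in box
 [[-1.     0.001 -0.001]
 [ 0.001 -0.    -1.   ]
 [-0.001 -1.     0.   ]]
```

View pics/c2.png

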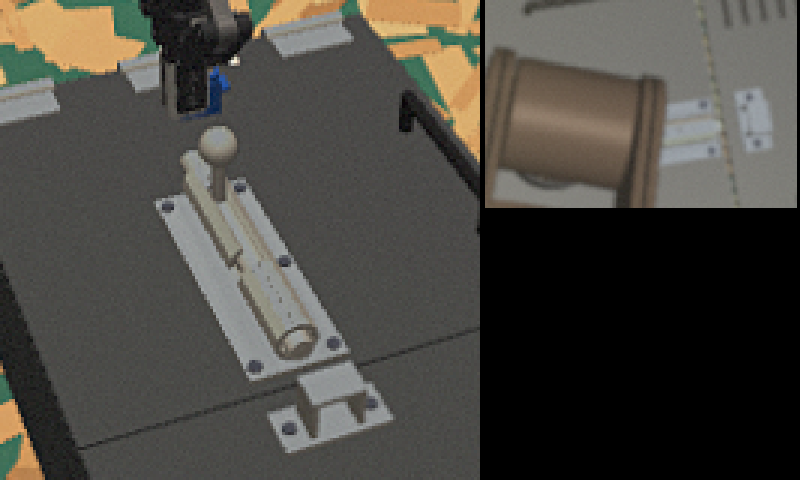

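The crop shows the shut fingers at (188,112), behind the ball at (217,147) and in line with the barrel. I'll push slowly.

>>> {"fn": "send_rows", "kwargs": {"plan": [[[0,0,0.04],[0,0,0]],[[0,0,0.04],[0,0,0]],[[0,0,0.04],[0,0,0]],[[0,0,0.04],[0,0,0]],[[0,0,0.04],[0,0,0]],[[0,0,0.04],[0,0,0]],[[0,0,0.04],[0,0,0]],[[0,0,0.04],[0,0,0]]]}}

```text
time: 4.2
eef_pos: [0.5822, -0.047, 0.1733]
tcp_rot: [-0.058, 0.705, -0.704, 0.057]
contact_force: [-0.1, 3.7, 0.6]
opening: 0.001
```

>>> {"fn": "send_rows", "kwargs": {"plan": [[[0,0,0.03],[0,0,0]],[[0,0,0.03],[0,0,0]],[[0,0,0.03],[0,0,0]],[[0,0,0.03],[0,0,0]],[[0,0,0.03],[0,0,0]],[[0,0,0.03],[0,0,0]]]}}

```text
time: 4.8
eef_pos: [0.5858, -0.0691, 0.1733]
tcp_rot: [-0.058, 0.705, -0.705, 0.057]
contact_force: [-0.9, 3.8, 1.6]
opening: 0.001
```

```bash
python3 -c "
from h import *
to([-.02,.0065,.174])"
```

```text
t 4.8 tcp in box mm [-20.1  24.3 173.3] shift [-0.001 -0.006  0.148] F box [-0.3  3.9  1.6] open 0.001
 tool axes in box
 [[-1. -0.  0.]
 [-0.  0. -1.]
 [ 0. -1. -0.]]
```

>>> {"fn": "send_rows", "kwargs": {"plan": [[[0,0,0.03],[0,0,0]],[[0,0,0.03],[0,0,0]],[[0,0,0.02],[0,0,0]],[[0,0,0.02],[0,0,0]],[[0,0,0],[0,0,0]]]}}

```text
time: 5.3
eef_pos: [0.5878, -0.0812, 0.1733]
tcp_rot: [0.057, -0.705, 0.705, -0.057]
contact_force: [-1.0, 1.6, 0.2]
opening: 0.001
```

>>> {"fn": "send_rows", "kwargs": {"plan": [[[0,0,0.01],[0,0,0]],[[0,0,0.01],[0,0,0]],[[0,0,0.01],[0,0,0]],[[0,0,0],[0,0,0]]]}}

```text
time: 5.7
eef_pos: [0.5883, -0.0843, 0.1733]
tcp_rot: [0.058, -0.705, 0.705, -0.057]
contact_force: [-1.8, 2.9, 0.8]
opening: -0.0
```

>>> {"fn": "send_rows", "kwargs": {"plan": [[[0,0,0.01],[0,0,0]],[[0,0,0.01],[0,0,0]],[[0,0,0],[0,0,0]]]}}

```text
time: 6.0
eef_pos: [0.5886, -0.0864, 0.1733]
tcp_rot: [-0.058, 0.705, -0.705, 0.057]
contact_force: [-2.1, 4.2, 0.9]
opening: 0.001
```

>>> {"fn": "send_rows", "kwargs": {"plan": [[[0,0,0.01],[0,0,0]],[[0,0,0],[0,0,0]]]}}

```text
time: 6.2
eef_pos: [0.5887, -0.0867, 0.1733]
tcp_rot: [-0.058, 0.706, -0.704, 0.057]
contact_force: [-2.4, 7.4, 1.6]
opening: -0.002
```

```bash
python3 -c "
from h import *
to([-.02,.0065,.174])"
```

```text
t 6.2 tcp in box mm [-20.1   6.4 173.3] shift [-0.001 -0.006 -0.001] F box [-1.2  7.7  1.6] open -0.002
 tool axes in box
 [[-1.    -0.    -0.   ]
 [ 0.     0.003 -1.   ]
 [ 0.    -1.    -0.003]]
```

>>> {"fn": "send_rows", "kwargs": {"plan": [[[0,0,0.01],[0,0,0]],[[0,0,0],[0,0,0]]]}}

```text
time: 6.4
eef_pos: [0.5887, -0.0869, 0.1733]
tcp_rot: [-0.058, 0.706, -0.703, 0.057]
contact_force: [-2.7, 9.7, 3.0]
opening: -0.004
```

>>> {"fn": "send_rows", "kwargs": {"plan": [[[0,0,0.01],[0,0,0]],[[0,0,0],[0,0,0]]]}}

```text
time: 6.6
eef_pos: [0.5888, -0.0871, 0.1733]
tcp_rot: [-0.058, 0.707, -0.702, 0.057]
contact_force: [-3.1, 11.6, 4.3]
opening: -0.001
```

Force rises without motion and the TCP is at box y ≈ 6, so the bolt is home. I'll back off, go round to the ball's +x side and check.

>>> {"fn": "send_rows", "kwargs": {"plan": [[[0,0,-0.1],[0,0,0]],[[0,0,-0.2],[0,0,0]],[[-0.1,-0.03,0],[0,0,0]],[[-0.2,0,0],[0,0,0]],[[-0.1,0,0],[0,0,0]],[[0,0,0.1],[0,0,0]],[[0,0,0.2],[0,0,0]],[[0,0,0.18],[0,0,0]],[[0,0,0],[0,0,0]],[[0,0,0],[0,0,0]]]}}

```text
time: 7.6
eef_pos: [0.6396, -0.1049, 0.1766]
tcp_rot: [0.057, -0.705, 0.705, -0.057]
contact_force: [0.3, 0.5, -0.2]
opening: -0.001
```

```bash
python3 - <<'E'
from h import *
to([.003,-.018,.177])
c=read_camera("side")
cv2.imwrite("pics/c3.png",cv2.resize(c["img"][220:380,250:450],None,fx=3,fy=3,interpolation=3))
E
```

```text
t 7.6 tcp in box mm [ 27.2 -19.8 176.6] shift [ 0.202 -0.003 -0.014] F box [ 0.4  0.4 -0.2] open -0.001
 tool axes in box
 [[-1.    -0.001 -0.002]
 [ 0.002 -0.    -1.   ]
 [ 0.001 -1.     0.   ]]
```

View pics/c3.png

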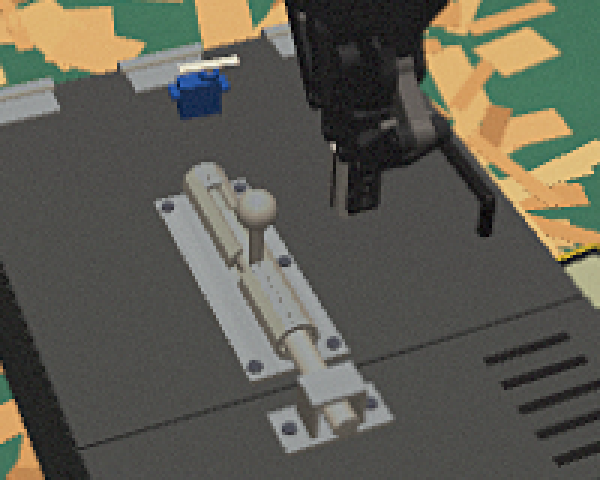

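The bolt now passes through the keeper at (340,415), and the knob stands upright at (257,208) by the notch. The fingers are at its +x side, (350,200). Next I push towards -x.

>>> {"fn": "send_rows", "kwargs": {"plan": [[[0.05,0,-0.01],[0,0,0]],[[0.05,0,0],[0,0,0]],[[0.04,0,0],[0,0,0]],[[0.04,0,0],[0,0,0]],[[0.03,0,0],[0,0,0]],[[0.03,0,0],[0,0,0]],[[0.03,0,0],[0,0,0]]]}}

```text
time: 8.35
eef_pos: [0.6085, -0.1077, 0.1776]
tcp_rot: [0.056, -0.705, 0.705, -0.058]
contact_force: [0.8, 0.8, 1.5]
opening: -0.002
```

>>> {"fn": "send_rows", "kwargs": {"plan": [[[0.03,0,0],[0,0,0]],[[0.03,0,0],[0,0,0]],[[0,0,0],[0,0,0]]]}}

```text
time: 8.65
eef_pos: [0.6006, -0.1091, 0.1771]
tcp_rot: [0.057, -0.705, 0.705, -0.057]
contact_force: [0.2, 0.4, 1.0]
opening: 0.003
```

>>> {"fn": "send_rows", "kwargs": {"plan": [[[0.03,0,0],[0,0,0]],[[0.03,0,0],[0,0,0]],[[0.03,0,0],[0,0,0]],[[0.02,0,0],[0,0,0]],[[0,0,0],[0,0,0]]]}}

```text
time: 9.15
eef_pos: [0.5873, -0.111, 0.1765]
tcp_rot: [-0.058, 0.705, -0.705, 0.057]
contact_force: [-0.1, 0.0, -0.8]
opening: -0.0
```

```bash
python3 - <<'E'
from h import *
to([-.055,-.018,.2])
c=read_camera("side")
cv2.imwrite("pics/c4.png",cv2.resize(c["img"][220:380,250:450],None,fx=3,fy=3,interpolation=3))
E
```

```text
t 9.15 tcp in box mm [-25.5 -17.4 176.5] shift [ 0.246 -0.195  0.005] F box [-0.1  0.  -0.8] open -0.0
 tool axes in box
 [[-1.    -0.001  0.   ]
 [-0.     0.001 -1.   ]
 [ 0.001 -1.    -0.001]]
```

View pics/c4.png

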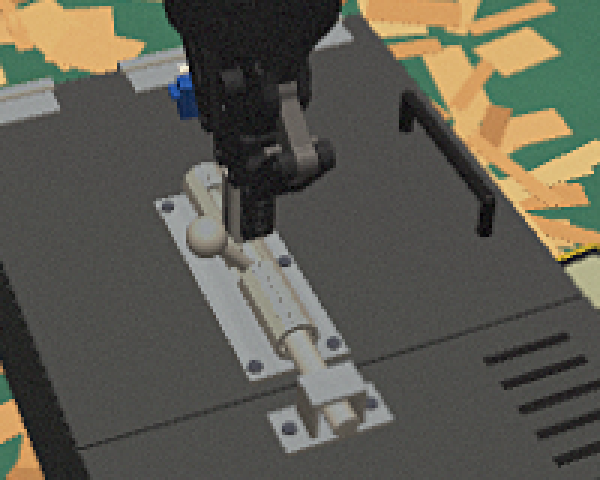

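The knob has leaned over to about 45–50°, with the ball at (207,236), just ahead of the fingers. I'll retreat, rise, go over the ball and push down.

>>> {"fn": "send_rows", "kwargs": {"plan": [[[-0.04,0,0],[0,0,0]],[[0,-0.1,0],[0,0,0]],[[0,-0.12,0],[0,0,0]],[[0.1,0,0.005],[0,0,0]],[[0.14,0,0],[0,0,0]],[[0.05,0,0],[0,0,0]],[[0,0.05,0],[0,0,0]],[[0,0.04,0],[0,0,0]],[[0,0,0],[0,0,0]]]}}

```text
time: 10.1
eef_pos: [0.558, -0.1162, 0.1911]
tcp_rot: [-0.058, 0.705, -0.704, 0.057]
contact_force: [0.0, 0.3, -0.1]
opening: 0.001
```

>>> {"fn": "send_rows", "kwargs": {"plan": [[[0,0.02,0],[0,0,0]],[[0,0.02,0],[0,0,0]],[[0,0.02,0],[0,0,0]],[[0,0.02,0],[0,0,0]],[[0,0,0],[0,0,0]]]}}

```text
time: 10.6
eef_pos: [0.5574, -0.117, 0.1867]
tcp_rot: [0.06, -0.704, 0.705, -0.056]
contact_force: [-11.9, 1.1, 15.4]
opening: -0.002
```

```bash
python3 -c "
from h import *
to([-.055,-.018,.1695])"
```

```text
t 10.6 tcp in box mm [-55.9 -18.4 186.7] shift [-0.008  0.143 -0.003] F box [-11.5   3.   15.4] open -0.002
 tool axes in box
 [[-1.    -0.005  0.001]
 [-0.001 -0.    -1.   ]
 [ 0.005 -1.     0.   ]]
```

The force on the tool points to -x and up, so the fingers sit on the ball's far shoulder. I'll lift off and look.

>>> {"fn": "send_rows", "kwargs": {"plan": [[[0,-0.1,0],[0,0,0]],[[0,-0.1,0],[0,0,0]],[[-0.1,0,0],[0,0,0]],[[-0.2,0,0],[0,0,0]],[[-0.2,0,0],[0,0,0]],[[0,0,0],[0,0,0]]]}}

```text
time: 11.2
eef_pos: [0.62, -0.1063, 0.2063]
tcp_rot: [-0.057, 0.705, -0.705, 0.058]
contact_force: [-0.4, -0.4, -0.0]
opening: -0.003
```

```bash
python3 - <<'E'
from h import *
to([-.046,-.018,.1695])
c=read_camera("side"); p=np.load("box.npy")
for d in (0,20,30,40,50,60,73):
    a=np.radians(d); b=np.array([-.02-.04*np.sin(a),-.018,.134+.04*np.cos(a)])
    print(d,np.round((proj(c,R.from_euler('z',p[2]).apply(b)+[p[0],p[1],0])[0]-[250,220])*4,0))
cv2.imwrite("pics/c5.png",cv2.resize(c["img"][220:370,250:450],None,fx=4,fy=4,interpolation=3))
E
```

```text
t 11.2 tcp in box mm [  7.6 -18.  206.3] shift [ 0.447  0.306 -0.001] F box [-0.5 -0.3 -0. ] open -0.003
 tool axes in box
 [[-1.     0.001  0.001]
 [-0.001 -0.    -1.   ]
 [-0.001 -1.     0.   ]]
0 [342. 282.]
20 [306. 296.]
30 [289. 307.]
40 [274. 320.]
50 [261. 333.]
60 [251. 348.]
73 [241. 368.]
```

View pics/c5.png

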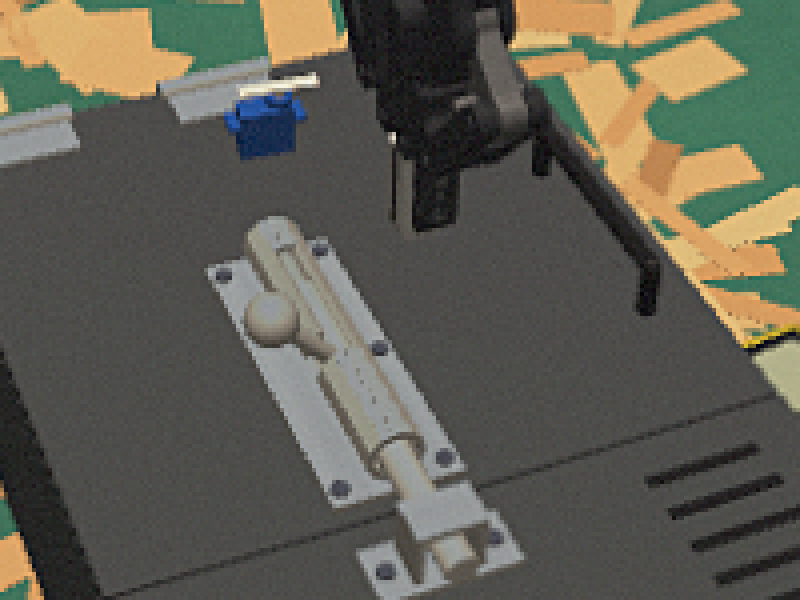

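Ball at (271,319) means θ ≈ 40°. The straight-down push jammed on friction, because the ball wants to slide towards -x under the tip. I'll follow the ball's arc (-x and down together) so friction helps.

>>> {"fn": "send_rows", "kwargs": {"plan": [[[0.1,0,0],[0,0,0]],[[0.2,0,0],[0,0,0]],[[0.12,0,0],[0,0,0]],[[0,0.1,0],[0,0,0]],[[0,0.04,0],[0,0,0]],[[0.025,0.02,0],[0,0,0]],[[0.025,0.02,0],[0,0,0]],[[0,0,0],[0,0,0]]]}}

```text
time: 12.05
eef_pos: [0.5618, -0.1159, 0.185]
tcp_rot: [-0.058, 0.705, -0.705, 0.057]
contact_force: [0.5, -0.1, 0.3]
opening: 0.0
```

```bash
python3 -c "
from h import *
to([-.055,-.018,.178])"
```

```text
t 12.05 tcp in box mm [-51.4 -18.  185. ] shift [ 0.03   0.058 -0.   ] F box [ 0.5 -0.2  0.3] open 0.0
 tool axes in box
 [[-1.    -0.001  0.   ]
 [-0.     0.    -1.   ]
 [ 0.001 -1.    -0.   ]]
```

>>> {"fn": "send_rows", "kwargs": {"plan": [[[0.02,0.02,0],[0,0,0]],[[0.02,0.025,0],[0,0,0]],[[0.012,0.02,0],[0,0,0]],[[0,0,0],[0,0,0]]]}}

```text
time: 12.45
eef_pos: [0.555, -0.1171, 0.1773]
tcp_rot: [0.058, -0.705, 0.705, -0.057]
contact_force: [-1.8, 0.2, 3.7]
opening: 0.0
```

>>> {"fn": "send_rows", "kwargs": {"plan": [[[0.012,0.02,0],[0,0,0]],[[0.01,0.02,0],[0,0,0]],[[0,0,0],[0,0,0]]]}}

```text
time: 12.75
eef_pos: [0.5529, -0.1174, 0.172]
tcp_rot: [-0.057, 0.705, -0.705, 0.057]
contact_force: [-2.1, -1.1, 2.5]
opening: -0.003
```

```bash
python3 -c "
from h import *
to([-.058,-.018,.1695])"
```

```text
t 12.75 tcp in box mm [-60.4 -18.  172. ] shift [-0.02   0.021 -0.   ] F box [-2.2 -0.7  2.5] open -0.003
 tool axes in box
 [[-1. -0.  0.]
 [-0.  0. -1.]
 [ 0. -1. -0.]]
```

Moving with about 3 N. Small down-steps to the stop.

>>> {"fn": "send_rows", "kwargs": {"plan": [[[0.003,0.015,0],[0,0,0]],[[0,0.01,0],[0,0,0]],[[0,0,0],[0,0,0]]]}}

```text
time: 13.05
eef_pos: [0.5529, -0.1173, 0.1693]
tcp_rot: [-0.057, 0.705, -0.705, 0.057]
contact_force: [-1.4, -0.9, 1.7]
opening: -0.002
```

>>> {"fn": "send_rows", "kwargs": {"plan": [[[0,0.015,0],[0,0,0]],[[0,0,0],[0,0,0]]]}}

```text
time: 13.25
eef_pos: [0.553, -0.1174, 0.1689]
tcp_rot: [-0.057, 0.705, -0.705, 0.058]
contact_force: [-3.6, 0.7, 5.4]
opening: 0.001
```

>>> {"fn": "send_rows", "kwargs": {"plan": [[[0,0.015,0],[0,0,0]],[[0,0,0],[0,0,0]]]}}

```text
time: 13.45
eef_pos: [0.5531, -0.1175, 0.1685]
tcp_rot: [0.058, -0.705, 0.705, -0.057]
contact_force: [-4.9, 0.2, 11.1]
opening: -0.0
```

At the stop: force is up to 11 N and the height holds at the expected 0.169. Lift straight off, move clear and check.

>>> {"fn": "send_rows", "kwargs": {"plan": [[[0,-0.05,0],[0,0,0]],[[0,-0.1,0],[0,0,0]],[[0,-0.3,0],[0,0,0]],[[0,-0.3,0],[0,0,0]],[[-0.1,-0.2,0],[0,0,0]],[[-0.3,0,0],[0,0,0]],[[-0.3,0,0],[0,0,0]],[[-0.1,0,0],[0,0,0]],[[0,0,0],[0,0,0]],[[0,0,0],[0,0,0]]]}}

```text
time: 14.45
eef_pos: [0.6468, -0.1018, 0.2795]
tcp_rot: [-0.058, 0.705, -0.705, 0.057]
contact_force: [-1.0, -0.4, -0.1]
opening: -0.0
```

```bash
python3 - <<'E'
from h import *
to([0,0,.3])
c=read_camera("side"); print(np.abs(get_state()["dq"]).max())
cv2.imwrite("pics/c6.png",cv2.resize(c["img"][220:370,250:450],None,fx=4,fy=4,interpolation=3))
E
```

```text
t 14.45 tcp in box mm [ 34.8 -17.9 279.5] shift [ 0.29  -0.171 -0.149] F box [-1.  -0.3 -0.1] open -0.0
 tool axes in box
 [[-1.    -0.002  0.   ]
 [-0.     0.001 -1.   ]
 [ 0.002 -1.    -0.001]]
0.01348908609393469
```

View pics/c6.png

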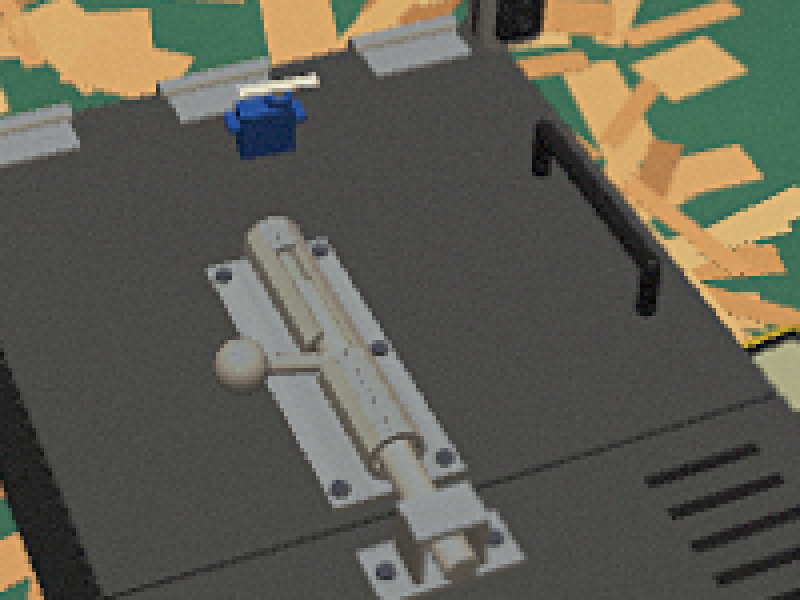

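The ball is at (241,365); the fully down position is predicted at (241,368). The shank lies in the notch, the bolt is in the keeper, the servo has not moved, and the gripper is clear.

```bash
python3 -c "
from h import *
print(sign_off())"
```

```text
the job is handed in; nothing more can be done
None
```

The lid is locked. With the gripper shut, I pushed the bolt home by its knob until it stopped (about 12 N). I then pushed the knob over to -x and down its arc into the notch until it stopped (about 11 N), and withdrew clear.

- **Last checks:** the final picture shows the bolt through the keeper and the ball at pixel (241,365). A fully down knob was predicted at (241,368), so it is at or within a few degrees of its stop. The lid looks shut and the servo is where it was. The other bystanders were not re-measured; the arm never came near them. I handed in at about 14.5 s of the 45 s.
- **What went wrong:** my first straight-down push on the ball jammed on friction, about 19 N in all against the 50 N limit. I backed off, looked again and followed the ball's arc instead.

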